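# Level the gel deck with a wedge and hold it

### The job

Level the gel deck: pick up the yellow wedge by its grip block, set it flat on the narrow raised rail in front of the deck, toe towards the deck and in line with the rail, and push it along the rail under the deck's lip until the lip has just lifted off its two red rest posts, by about 4 mm (the black line on the wedge is then under the lip). Lift the deck with the wedge only, never by more than 10 mm and without touching it with the robot, leave everything else where it is, and finish while still holding the wedge there, at rest.

Things in the scene. Friction and masses are not known exactly. Their poses are not given: they have to be found in the camera images.
- stand: White stand fixed to the bench, base 225 x 160 x 12 mm. Origin on the bench below the deck's lip; +x along the rail, from its free end in under the deck (the push direction), +z up. Narrow aluminium rail: 22 mm wide, top 30 mm above the bench, x = -150 to +100 mm, y = 0. Two red-capped rest posts (x = 8, y = +-58 mm) carry the deck's front when down
- deck: Blue hinged deck, 136 mm wide, 205 mm long, about 0.5 kg, with a clear gel tray fixed on top (top of deck 52 mm, tray rim 70 mm above the bench). Origin on its hinge axis, at x = 200, z = 55 mm of the stand. Its front lip, over the rail, can rise; it falls back by its weight
- deck_lip (a point): Middle of the underside of the deck's front lip, a round steel bar 8 mm thick lying across the rail. Deck down: 39 mm above the bench, 9 mm above the rail top, at x = 0, y = 0 of the stand. Raised 4 mm (43 mm above the bench) the deck is level
- wedge: Yellow wedge, 34 mm wide, 0.09 kg. Origin on its flat underside below the middle of its grip block; +x to the toe. Grip block x = -18 to 18 mm, 38 mm high: pinch across y from above. Then the top slopes 1 in 6 from 18 mm thick (x = 18) to 3 mm (toe, x = 108). Black line at x = 48. Starts flat on the bench, toe within 0.8 rad of the stand's +x. Pushing it under takes under 12 N
- wedge_toe (a point): Middle of the wedge's toe edge, at its underside. With the wedge on the rail the slope first meets the lip when the toe is 36 mm past the lip; each further 6 mm raises the lip 1 mm, so 60 mm past (black line under the lip) is 4 mm up
- spacer: White flat spacer bar with a grip block, 120 x 34 x 38 mm high (bar 18 mm), NOT tapered; lies on the bench beside the wedge. Bystander; origin below the middle of its grip block
- dish: Clear round dish, 90 mm across, 16 mm high. Bystander; origin at the centre of its underside
- bottle: White squeeze bottle with a green band, 66 mm across, about 190 mm high. Bystander; origin at the centre of its underside
- tipbox: Blue pipette-tip box with clear lid, 85 x 120 x 70 mm. Bystander; origin at the centre of its underside
- timer: White square bench timer, 65 x 65 x 22 mm. Bystander; origin at the centre of its underside

How it is judged (in metres and radians):
On the way:
1. the wedge sits flat on the rail, in line with it, toe towards the deck, with the deck still down on its posts (z of wedge in the frame of stand between 0.027 and 0.033 m and y of wedge in the frame of stand between -0.009 and 0.009 m and angle between wedge's own z axis and vertical below 0.06 rad and angle between the x axis of wedge and the x axis of stand, either way round below 0.14 rad and x of wedge in the frame of stand between -0.17 and -0.05 m and x of wedge_toe in the frame of stand between -0.07 and 0.045 m and z of deck_lip in the frame of stand below 0.0398 m), for 0.15 s.
At the end, for the whole second after the job is handed in: Lip 1.8 to 6.8 mm above its rest, carried by the wedge alone (over 0.5 N); wedge flat on the rail (3 mm, 0.06 rad), within 9 mm of its centre line and 0.14 rad of its direction, toe 35 to 85 mm past the lip, held by the fingers (over 1 N), at rest; robot off the deck (z of wedge in the frame of stand between 0.027 and 0.033 m and y of wedge in the frame of stand between -0.009 and 0.009 m and angle between wedge's own z axis and vertical below 0.06 rad and angle between the x axis of wedge and the x axis of stand, either way round below 0.14 rad and x of wedge_toe in the frame of stand between 0.035 and 0.085 m and z of deck_lip in the frame of stand between 0.0408 and 0.0458 m and contact force between wedge and deck above 0.5 N and contact force between the fingers and wedge above 1 N and not (contact force between any of the fingers, the arm and deck above 0.2 N) and linear speed of each of wedge, deck below 0.01 m/s); the arm keeps its last pose, push and grip.
It fails at once if the deck's lip is raised more than 10 mm (z of deck_lip in the frame of stand above 0.049 m).
It fails at once if the robot touches the deck (contact force between any of the fingers, the arm and deck above 1 N).
It fails at once if one of the bystanders is disturbed (moved over 30 mm) (distance of any of spacer, dish, bottle, tipbox, timer from where it was at the start of the episode above 0.03 m).
It also fails if it takes over 42 s, if anything falls off the work surface, if the arm or the gripper's body presses on something with over 40 N, if the wrist force passes 120 N, or if a joint passes its speed limit or range.

### The arm

A 6-joint arm with a two-finger parallel gripper is mounted at the origin on the work surface. World frame = base frame: x ahead of the robot, y to its left, z up, the work surface at z = 0. Lengths are in m, angles in degrees, forces in N, time in s.
With the tool pointing down it reaches from about 0.4 to 0.825 m from the base axis. Payload 7 kg.
Tool frame: the origin (TCP) lies on the centre line of the jaws, within the pads' length; the fingertips stand 14 mm ahead of it and the grasp point (between the pads) lies 5 mm behind it; z points along the fingers, y is the line along which they close (so a half turn about z gives the same grasp; the last joint's range is limited). The gripper opens to 88 mm and grips with 3 to 60 N. Pads are 19 mm wide; open, the fingers measure 130 mm over their backs; the gripper's body (78 mm by 193 mm) begins 47 mm behind the grasp point.
Start: joints at [-56.832, 20.546, 0.682, 0, -70.136, -16.507], TCP at [0.194, -0.647, 0.241] pointing down, gripper open.
Joint ranges: [-176.03, 176.03], [-82.01, 121.73], [-58.28, 71.71], [-173.87, 95.51], [-174.79, -0.11], [-173.66, 173.66]. Speed limits (degrees/s): [136.94, 136.94, 172.46, 180, 180, 180].

### API

Orientations are given as [roll, pitch, yaw] about the fixed x, y, z axes, in that order (R = Rz(yaw) Ry(pitch) Rx(roll)).
In Python, from plant import r gives the robot as it stands.
- The arm moves only by the tool send_rows, never from a script. Its argument "steps" is a list of rows, each an object with "dp": the shift along the tool's x, y, z in mm, a list of three; "roll": the turn about the tool's z in rad; "jaw": the opening in per cent of the stroke, from 0 (shut) to 100 (fully open). In form: [{"dp": [tx, ty, tz], "roll": roll, "jaw": jaw}, ...]. A call has 1 to 5 rows; each row is the pose to reach, as a shift and turn from the pose commanded when the call began, along the tool's axes at that moment; what a row does not reach only later rows make up. A row lasts 1/8 s, in which the tool goes at most 62.5 mm and 10.7 degrees, less where a joint would pass 70% of its speed; a pose out of reach is approached as far as the arm can. A call with a gripper value outside its range is refused whole. The fingers move at their own pace and stop on an object; "newtons" is the grip in N (left out, the last holds). Time passes only in rows, so rows that repeat a pose let the fingers close. It gives the time, the measured TCP pose, the force, the opening and the grip force at its end, in the units of the state.
- r.get_state(): the state, without advancing time (a new reading comes with each control period).
- r.capture(name): name is "scene" or "top"; returns a dict with "image" (480x640x3 uint8, blue, green, red), "K" (3x3 intrinsics, pixels), "rvec" (rotation vector, rad) and "tvec" (3), from world to camera coordinates, as OpenCV has them. Camera axes: x right, y down, z forward; pixel columns grow to the right and rows downward; lengths in m; the calibration is good to about 2 mm. A picture is of the moment at which its call begins. There is no depth.
- r.close_job(): hands the job in; it is judged then, once.
The state is a dict: "time_s": time; "joints": joint angles; "qd": joint speeds; "joint_torque": joint torques, N m; "tcp_pos": TCP position; "eef_rot": TCP orientation; "contact_force": force on the tool from outside, world axes, zero at the start; "moment": the same for the moment, N m; "gripper_width": finger opening in m; "gripper_force": force on a finger pad.
Only numpy, scipy, OpenCV 4.12 (cv2) and the standard library are available. Lean on these libraries where they do the work, as an engineer would, in place of code of your own. Each camera call takes 0.05 s, during which the arm holds its last target. There are 200 camera calls.

## Working session

There is one attempt and no reset: what is moved stays moved. The work goes in short steps, Python scripts to look and compute and a tool call to move; the robot and the scene stay as the last step left them, time stands still between calls to the robot, and variables do not carry over. Pictures are saved under pics/ and viewed, at most 10 in all, crops included, and the job is handed in when it is done.

Besides the shell and the picture viewer there is one more tool, called after "Emit:" as name(argument=value, ...) on one line, values as JSON. send_rows: Moves the arm, as the interface text tells. Its arguments: {"type":"object","properties":{"steps":{"type":"array","items":{"type":"object","properties":{"dp":{"type":"array","items":{"type":"number"}},"roll":{"type":"number"},"jaw":{"type":"number"}}}},"newtons":{"type":"number"}},"required":["steps"]}

```bash
ls; mkdir -p pics; cat > h.py <<'E'
import numpy as np, cv2
from plant import r
def cap(n):
    c=r.capture(n); c={k:np.asarray(v) for k,v in c.items()}; return c
def ray(c,uv,z):
    R=cv2.Rodrigues(c['rvec'].astype(float))[0]; t=c['tvec'].reshape(3)
    uv=np.atleast_2d(uv).astype(float); d=np.c_[uv,np.ones(len(uv))]@np.linalg.inv(c['K']).T@R
    o=-R.T@t; return o+d*((z-o[2])/d[:,2])[:,None]
def proj(c,P): return cv2.projectPoints(np.atleast_2d(P).astype(float),c['rvec'].astype(float),c['tvec'].astype(float),c['K'].astype(float),None)[0][:,0]
E
python3 - <<'E'
from h import *
for n in('scene','top'):
    c=cap(n); cv2.imwrite(f'pics/{n}0.png',c['image']); np.savez(f'{n}0.npz',**c)
    R=cv2.Rodrigues(c['rvec'])[0]; print(n,-R.T@c['tvec'].reshape(3),R[2])
    m=cv2.inRange(cv2.cvtColor(c['image'],cv2.COLOR_BGR2HSV),(22,100,80),(35,255,255))
    for k in cv2.findContours(m,0,2)[0]:
        if cv2.contourArea(k)>60: print(cv2.contourArea(k),cv2.approxPolyDP(k,2,True)[:,0].tolist())
print(r.get_state())
E
```

```text
pics
scene [ 1.34268513 -0.12823581  0.85985693] [-0.67611936  0.10002324 -0.72997121]
305.5 [[152, 255], [136, 261], [146, 282], [153, 279]]
583.0 [[204, 256], [197, 248], [159, 260], [159, 269], [162, 273], [160, 275]]
top [ 0.4134848  -0.022647    1.14861365] [ 0.16240266  0.01128748 -0.98666001]
439.5 [[449, 252], [422, 261], [428, 275], [454, 266]]
225.0 [[464, 245], [451, 250], [457, 265], [470, 260]]
272.5 [[482, 239], [466, 244], [472, 259], [488, 253]]
{'time_s': 0.1, 'joints': array([-5.68317295e+01,  2.05882663e+01,  6.39225397e-01, -1.66965766e-02,
       -7.01336763e+01, -1.65099201e+01]), 'qd': array([ 0.09325206, -0.01380165,  0.11725315,  0.10947658,  0.09602401,
        0.01630863]), 'joint_torque': array([-6.31853782e-04, -5.84162915e+01,  2.93750364e+01,  7.01543257e+00,
        1.01617942e-02, -6.77601702e-05]), 'tcp_pos': array([ 0.19339282, -0.64628625,  0.23971059]), 'eef_rot': array([ 1.79916232e+02, -8.45926225e-03, -1.63347329e+02]), 'contact_force': array([-0.38122401, -0.20879936, -0.44327219]), 'moment': array([0.03140604, 0.00033784, 0.00191393]), 'gripper_force': 0.0, 'gripper_width': 0.08757667150476516}
```

View pics/top0.png

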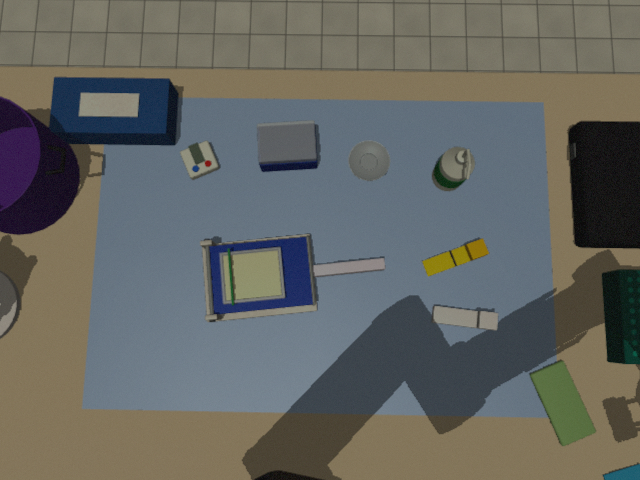

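View pics/scene0.png

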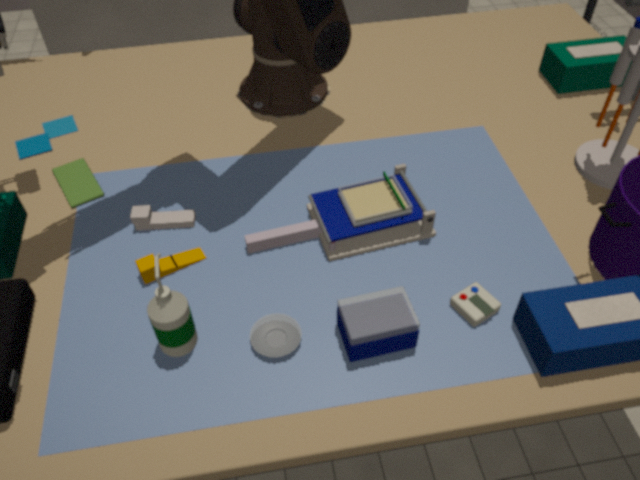

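Top view: rail end (384,264), deck about (205–315, 235–320), wedge toe (425,268), grip block (477,250), bottle (452,170) and spacer (465,318). Scene view agrees. Now I'll measure them.

```bash
python3 - <<'E'
from h import *
c=np.load('top0.npz'); s=np.load('scene0.npz'); im=c['image']
hsv=cv2.cvtColor(im,cv2.COLOR_BGR2HSV)
pr=lambda n,a:print(n,np.round(a,4).tolist())
pr('block top',ray(c,[[482,239],[466,244],[472,259],[488,253]],.038))
pr('toe',ray(c,[[422,261],[428,275]],.003))
pr('line',ray(c,[[449,252],[454,266]],.013))
# rail: bright low-saturation in window
roi=np.zeros(im.shape[:2],np.uint8); roi[250:285,322:395]=255
m=cv2.inRange(hsv,(0,0,140),(179,255,255))&roi
b=im.astype(int); m2=((b[...,2]>b[...,0]-15)&(b[...,2]>110)).astype(np.uint8)*255&roi
k=max(cv2.findContours(m2,0,2)[0],key=cv2.contourArea); print('rail',cv2.contourArea(k),cv2.minAreaRect(k))
bp=cv2.boxPoints(cv2.minAreaRect(k)); pr('rail box z.03',ray(c,bp,.03)); print(cv2.approxPolyDP(k,1.5,True)[:,0].tolist())
# deck blue
m=cv2.inRange(hsv,(110,150,60),(130,255,255)); m[:,:190]=0; m[:225]=0;m[330:]=0;m[:,330:]=0
k=cv2.convexHull(max(cv2.findContours(m,0,2)[0],key=cv2.contourArea)); bp=cv2.boxPoints(cv2.minAreaRect(k)); print(bp.tolist())
pr('deck z.052',ray(c,bp,.052))
# bottle band
for n,q,w in(('top',c,(400,140,490,210)),('scene',s,(140,280,210,370))):
    h=cv2.cvtColor(q['image'],cv2.COLOR_BGR2HSV); m=cv2.inRange(h,(45,90,20),(85,255,255)); z=np.zeros_like(m); z[w[1]:w[3],w[0]:w[2]]=m[w[1]:w[3],w[0]:w[2]]
    print(n,cv2.boundingRect(z))
pr('bottle base scene front',ray(s,[[160,350],[179,356],[196,350]],0))
pr('cap',ray(c,[[462,157]],.185)); pr('cap s',ray(s,[[162,293]],.15))
cv2.imwrite('pics/t1.png',cv2.resize(im[130:340,300:500],None,fx=2.8,fy=2.8,interpolation=cv2.INTER_CUBIC))
E
```

```text
block top [[0.5992, -0.3402, 0.038], [0.5885, -0.3078, 0.038], [0.5583, -0.319, 0.038], [0.5709, -0.3514, 0.038]]
toe [[0.5569, -0.2251, 0.003], [0.5281, -0.2371, 0.003]]
line [[0.5752, -0.279, 0.013], [0.5465, -0.2886, 0.013]]
rail 610.5 ((352.8663635253906, 266.1633605957031), (10.845905303955078, 62.98585510253906), 84.2894058227539)
rail box z.03 [[0.5442, -0.0165, 0.03], [0.5591, -0.143, 0.03], [0.5372, -0.1452, 0.03], [0.5224, -0.019, 0.03]]
[[383, 258], [322, 264], [322, 274], [384, 268]]
[[207.68263244628906, 246.42234802246094], [305.302734375, 236.87254333496094], [311.8897705078125, 304.2064208984375], [214.2696533203125, 313.7562255859375]]
deck z.052 [[0.5729, 0.21, 0.052], [0.5954, 0.0157, 0.052], [0.462, -0.0001, 0.052], [0.4401, 0.1904, 0.052]]
top (434, 161, 30, 27)
scene (154, 315, 40, 32)
bottle base scene front [[0.7549, -0.3145, 0.0], [0.7728, -0.2823, 0.0], [0.7661, -0.2534, 0.0]]
cap [[0.7231, -0.2669, 0.185]]
cap s [[0.7542, -0.28, 0.15]]
```

View pics/t1.png

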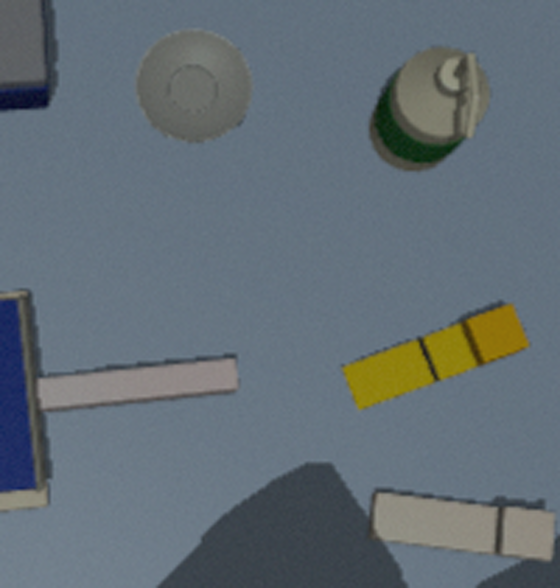

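Wedge: block (0.579,-0.330), heading 110.4°, toe distance 105 mm against 108. Rail: 22 mm wide, heading 96.7°, lip near (0.530,0.005). The deck edge agrees on heading. The bottle leaves about 36 mm of clearance. Moving above the block.

Emit:
send_rows(steps=[{"dp":[-460,194,0],"roll":-1.636,"jaw":100},{"dp":[-460,194,0],"roll":-1.636,"jaw":100},{"dp":[-460,194,0],"roll":-1.636,"jaw":100},{"dp":[-460,194,0],"roll":-1.636,"jaw":100},{"dp":[-460,194,0],"roll":-1.636,"jaw":100}])

```text
time_s: 0.72
tcp_pos: [0.4358, -0.4461, 0.2403]
eef_rot: [180.0, 0.0, -109.3]
contact_force: [0.9, -1.6, -0.2]
gripper_width: 0.0876
gripper_force: 0.0
```

```bash
cat > go.py <<'E'
import sys; from h import *
# usage: go.py x y z yaw -> dp mm, roll rad
x,y,z,w=map(float,sys.argv[1:5]); s=r.get_state(); p=s['tcp_pos']; 
from scipy.spatial.transform import Rotation as Ro
R=Ro.from_euler('xyz',s['eef_rot'],degrees=True).as_matrix()
d=R.T@(np.array([x,y,z])-p); print('t',s['time_s'],'pos',p.round(4),'rot',s['eef_rot'].round(2),'q',s['joints'].round(1),'F',s['contact_force'].round(1),'w',s['gripper_width'],s['gripper_force'])
print('dp',(d*1000).round(1),'roll',round(-np.deg2rad((w-s['eef_rot'][2]+180)%360-180),4))
E
python3 go.py .579 -.330 .24 -69.6
```

```text
t 0.725 pos [ 0.4358 -0.4461  0.2403] rot [ 1.7998e+02  1.0000e-02 -1.0927e+02] q [-27.8  15.8  -6.2  -0.  -68.1   8.5] F [ 0.9 -1.6 -0.2] w 0.08758141141585336 0.0
dp [-156.9  -96.9    0.3] roll -0.6924
```

Emit:
send_rows(steps=[{"dp":[-157,-97,0],"roll":-0.692,"jaw":100},{"dp":[-157,-97,0],"roll":-0.692,"jaw":100},{"dp":[-157,-97,0],"roll":-0.692,"jaw":100},{"dp":[-157,-97,0],"roll":-0.692,"jaw":100},{"dp":[-157,-97,0],"roll":-0.692,"jaw":100}])

```text
time_s: 1.35
tcp_pos: [0.5789, -0.3317, 0.2398]
eef_rot: [179.9, 0.0, -70.0]
contact_force: [-0.1, 0.8, -0.2]
gripper_width: 0.0877
gripper_force: 0.0
```

```bash
python3 go.py .579 -.330 .08 -69.6
```

```text
t 1.35 pos [ 0.5789 -0.3317  0.2398] rot [ 1.7994e+02  5.0000e-02 -6.9960e+01] q [-13.1  19.9  -0.4  -0.  -69.8  33.2] F [-0.1  0.8 -0.2] w 0.08768009575751039 0.0
dp [ -1.4  -0.8 159.8] roll -0.0062
```

Emit:
send_rows(steps=[{"dp":[-1.5,-1,60],"roll":-0.006,"jaw":100},{"dp":[-1.5,-1,120],"roll":-0.006,"jaw":100},{"dp":[-1.5,-1,160],"roll":-0.006,"jaw":100},{"dp":[-1.5,-1,195],"roll":-0.006,"jaw":100},{"dp":[-1.5,-1,218],"roll":-0.006,"jaw":100}])

```text
time_s: 1.98
tcp_pos: [0.5774, -0.3313, 0.0206]
eef_rot: [179.9, 0.1, -69.9]
contact_force: [0.1, 0.7, -0.0]
gripper_width: 0.088
gripper_force: 0.0
```

Emit:
send_rows(newtons=30, steps=[{"dp":[0,0,0],"roll":0,"jaw":100},{"dp":[0,0,0],"roll":0,"jaw":20},{"dp":[0,0,0],"roll":0,"jaw":20},{"dp":[0,0,0],"roll":0,"jaw":20},{"dp":[0,0,0],"roll":0,"jaw":20}])

```text
time_s: 2.6
tcp_pos: [0.5793, -0.3307, 0.0232]
eef_rot: [-180.0, -0.0, -69.6]
contact_force: [0.4, -0.7, -0.0]
gripper_width: 0.053
gripper_force: 0.0
```

```bash
python3 go.py .579 -.330 .12 -69.6; python3 - <<'E'
from h import *
for n in('top','scene'):
    c=cap(n); np.savez(f'{n}1.npz',**c); cv2.imwrite(f'pics/{n}1.png',c['image'])
E
```

```text
t 2.6 pos [ 0.5793 -0.3307  0.0232] rot [-1.7996e+02 -3.0000e-02 -6.9640e+01] q [-13.   31.  -13.9  -0.  -45.1  33.4] F [ 0.4 -0.7 -0. ] w 0.05304653409698821 0.0
dp [ -0.7  -0.  -96.8] roll -0.0006
```

View pics/scene1.png

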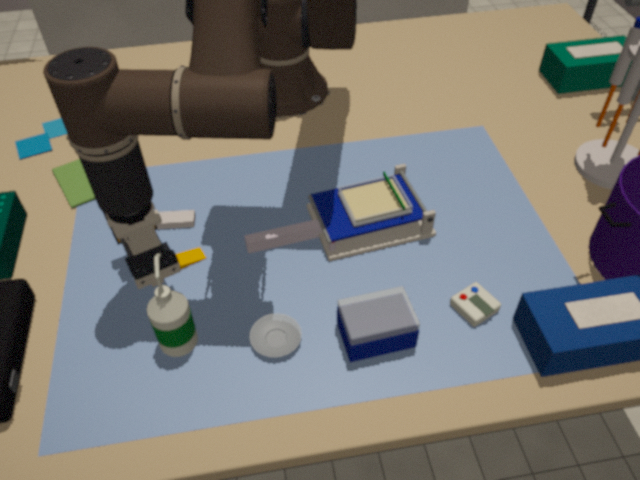

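The fingers straddle the block at (155,262) and are still closing. The bottle at (172,320) and the spacer haven't moved.

Emit:
send_rows(newtons=30, steps=[{"dp":[0,0,0],"roll":0,"jaw":20},{"dp":[0,0,0],"roll":0,"jaw":20},{"dp":[0,0,0],"roll":0,"jaw":20},{"dp":[0,0,0],"roll":0,"jaw":20},{"dp":[0,0,0],"roll":0,"jaw":20}])

```text
time_s: 3.32
tcp_pos: [0.5791, -0.3307, 0.0226]
eef_rot: [-180.0, 0.0, -69.6]
contact_force: [-0.6, 0.7, 2.4]
gripper_width: 0.0335
gripper_force: 30.0
```

Emit:
send_rows(steps=[{"dp":[0,0,-10],"roll":0,"jaw":20},{"dp":[0,0,-30],"roll":0,"jaw":20},{"dp":[0,0,-60],"roll":0,"jaw":20},{"dp":[0,0,-80],"roll":0,"jaw":20},{"dp":[0,0,-80],"roll":0,"jaw":20}])

```text
time_s: 3.95
tcp_pos: [0.5802, -0.3311, 0.105]
eef_rot: [-179.8, -0.1, -69.6]
contact_force: [0.8, 0.0, -1.0]
gripper_width: 0.0339
gripper_force: 30.0
```

```bash
python3 go.py .5435 -.109 .1 -83.3; python3 - <<'E'
from h import *
for n in('top','scene'):
    c=cap(n); np.savez(f'{n}2.npz',**c); cv2.imwrite(f'pics/{n}2.png',c['image'])
    m=cv2.inRange(cv2.cvtColor(c['image'],cv2.COLOR_BGR2HSV),(20,100,50),(35,255,255))
    for k in cv2.findContours(m,0,2)[0]:
        if cv2.contourArea(k)>40: print(n,cv2.contourArea(k),cv2.approxPolyDP(k,1.5,True)[:,0].tolist())
E
```

```text
t 3.95 pos [ 0.5802 -0.3311  0.105 ] rot [-1.7982e+02 -1.4000e-01 -6.9620e+01] q [-13.   25.9  -9.9   0.  -54.   33.4] F [ 0.8  0.  -1. ] w 0.03386429407884874 29.988675713539124
dp [-221.   -42.9    4.6] roll 0.2388
top 280.0 [[477, 237], [465, 242], [466, 259], [484, 254]]
scene 379.5 [[194, 220], [188, 219], [168, 224], [167, 228], [169, 229], [171, 239], [197, 230], [198, 227]]
```

Emit:
send_rows(steps=[{"dp":[-50,-10,0],"roll":0.06,"jaw":20},{"dp":[-105,-20,0],"roll":0.12,"jaw":20},{"dp":[-160,-31,0],"roll":0.18,"jaw":20},{"dp":[-205,-40,0],"roll":0.239,"jaw":20},{"dp":[-221,-43,0],"roll":0.239,"jaw":20}])

```text
time_s: 4.68
tcp_pos: [0.5414, -0.1065, 0.1018]
eef_rot: [179.9, 0.0, -83.2]
contact_force: [0.3, 0.4, -0.7]
gripper_width: 0.0334
gripper_force: 30.0
```

Emit:
send_rows(steps=[{"dp":[0,0,0],"roll":0,"jaw":20},{"dp":[0,0,0],"roll":0,"jaw":20}])

```text
time_s: 4.92
tcp_pos: [0.5425, -0.1092, 0.1022]
eef_rot: [180.0, -0.0, -83.3]
contact_force: [0.1, 0.6, 0.0]
gripper_width: 0.0341
gripper_force: 30.0
```

```bash
python3 go.py .5435 -.109 .056 -83.3; python3 - <<'E'
from h import *
o=[]
for n in('top','scene'):
    c=cap(n); np.savez(f'{n}3.npz',**c); i=c['image']
    m=cv2.inRange(cv2.cvtColor(i,cv2.COLOR_BGR2HSV),(20,100,50),(35,255,255)); m[:200]=0
    for k in cv2.findContours(m,0,2)[0]:
        if cv2.contourArea(k)>40: print(n,cv2.contourArea(k),cv2.approxPolyDP(k,1.5,True)[:,0].tolist())
    x,y=(270,200) if n=='top' else (200,150)
    o.append(cv2.resize(i[y:y+130,x:x+150] if n=='top' else i[y:y+130,x:x+150],None,fx=2.6*1.0,fy=2.6,interpolation=2))
cv2.imwrite('pics/c3.png',np.hstack(o))
E
```

```text
t 4.925 pos [ 0.5425 -0.1092  0.1022] rot [ 1.7996e+02 -1.0000e-02 -8.3330e+01] q [  8.9  16.8 -25.    0.  -48.3  -2.2] F [0.1 0.6 0. ] w 0.034071155647887603 29.98875081539154
dp [-0.1 -1.1 46.2] roll -0.0005
top 120.0 [[355, 269], [315, 274], [315, 276], [352, 273]]
scene 287.0 [[288, 216], [316, 209], [312, 200], [290, 201], [292, 204], [290, 208], [292, 214]]
```

View pics/c3.png

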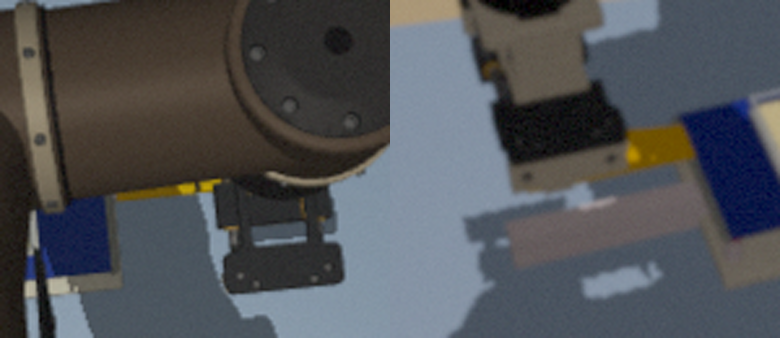

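```bash
python3 - <<'E'
from h import *
s=np.load('scene3.npz'); t=np.load('top3.npz')
print(ray(s,[[316,209],[312,200]],.081)); 
u=np.array([np.cos(np.deg2rad(96.7)),np.sin(np.deg2rad(96.7))]); n=np.array([-u[1],u[0]])
p=np.array([.5425,-.1092]); 
for a in(100,105,108,111):
  P=[np.r_[p+u*a/1e3+sg*n*.017,z] for sg in(1,-1) for z in(.0796,.0826)]
  print(a,proj(s,P).round(1).tolist(),proj(t,P).round(1).tolist())
# rail/lip in scene view from first picture
s0=np.load('scene0.npz'); L=np.array([.530,.005]); f=lambda x,y,z:np.r_[L+u*x+n*y,z]
print(proj(s0,[f(-.15,.011,.03),f(-.15,-.011,.03),f(-.15,-.011,.012),f(0,-.068,.052),f(0,.068,.052)]).round(1).tolist())
i=s0['image'][170:270,235:335]; cv2.imwrite('pics/c4.png',cv2.resize(i,None,fx=6,fy=6,interpolation=2))
E
```

```text
[[ 0.54512461 -0.00515266  0.081     ]
 [ 0.51892178 -0.00852336  0.081     ]]
100 [[309.9, 199.0], [309.9, 197.9], [314.8, 210.6], [314.8, 209.5]] [[318.2, 276.5], [318.2, 276.4], [316.5, 259.1], [316.5, 258.9]]
105 [[312.4, 198.5], [312.3, 197.4], [317.3, 210.1], [317.3, 209.0]] [[315.6, 276.8], [315.6, 276.6], [313.9, 259.3], [313.9, 259.1]]
108 [[313.8, 198.2], [313.8, 197.1], [318.8, 209.8], [318.8, 208.6]] [[314.1, 276.9], [314.1, 276.8], [312.4, 259.5], [312.4, 259.3]]
111 [[315.3, 197.9], [315.3, 196.7], [320.3, 209.4], [320.3, 208.3]] [[312.5, 277.1], [312.5, 276.9], [310.8, 259.6], [310.8, 259.4]]
[[245.3, 234.1], [247.6, 242.0], [248.5, 248.2], [330.4, 237.8], [310.5, 191.4]]
```

View pics/c4.png

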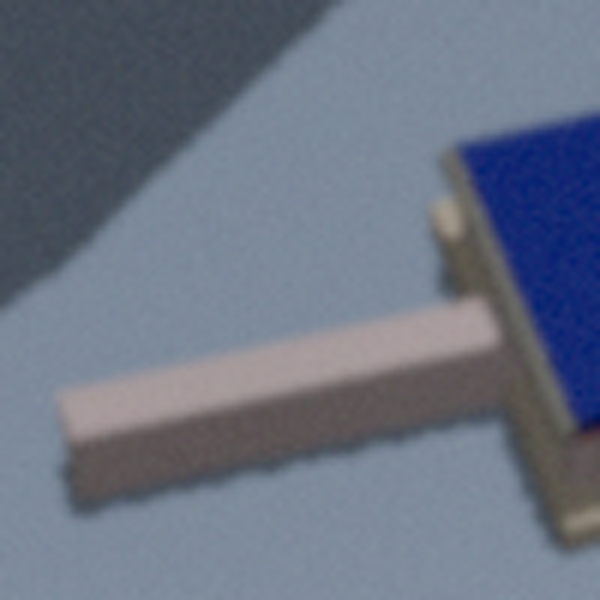

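Scene view: rail end corners (245,236)/(248,243), about 1.3 px below my projection. Correcting for this puts the rail about 1.5 mm further in +x. The wedge toe at (314,205) fits the arm kinematics. Lowering to just above the rail.

Emit:
send_rows(steps=[{"dp":[0,-2.5,10],"roll":0,"jaw":20},{"dp":[0,-2.5,25],"roll":0,"jaw":20},{"dp":[0,-2.5,38],"roll":0,"jaw":20},{"dp":[0,-2.5,44],"roll":0,"jaw":20},{"dp":[0,-2.5,46],"roll":0,"jaw":20}])

```text
time_s: 5.65
tcp_pos: [0.5447, -0.1083, 0.0559]
eef_rot: [179.9, -0.0, -83.3]
contact_force: [0.5, 0.6, 0.3]
gripper_width: 0.0339
gripper_force: 30.0
```

Emit:
send_rows(steps=[{"dp":[0,0,1],"roll":0,"jaw":20},{"dp":[0,0,2],"roll":0,"jaw":20},{"dp":[0,0,2],"roll":0,"jaw":20}])

```text
time_s: 6.02
tcp_pos: [0.5451, -0.1082, 0.0548]
eef_rot: [-180.0, 0.0, -83.3]
contact_force: [1.0, 0.1, -0.9]
gripper_width: 0.034
gripper_force: 30.0
```

```bash
python3 go.py .545 -.109 .0526 -83.3; python3 - <<'E'
from h import *
c=cap('scene'); np.savez('scene4.npz',**c)
cv2.imwrite('pics/c5.png',cv2.resize(c['image'][180:270,220:340],None,fx=6,fy=6,interpolation=2))
E
```

```text
t 6.025 pos [ 0.5451 -0.1082  0.0548] rot [-179.97    0.    -83.32] q [  9.   20.4 -27.4  -0.  -42.1  -2.3] F [ 1.   0.1 -0.9] w 0.03399986598068401 29.988741874694824
dp [0.8 0.2 2.2] roll -0.0004
```

View pics/c5.png

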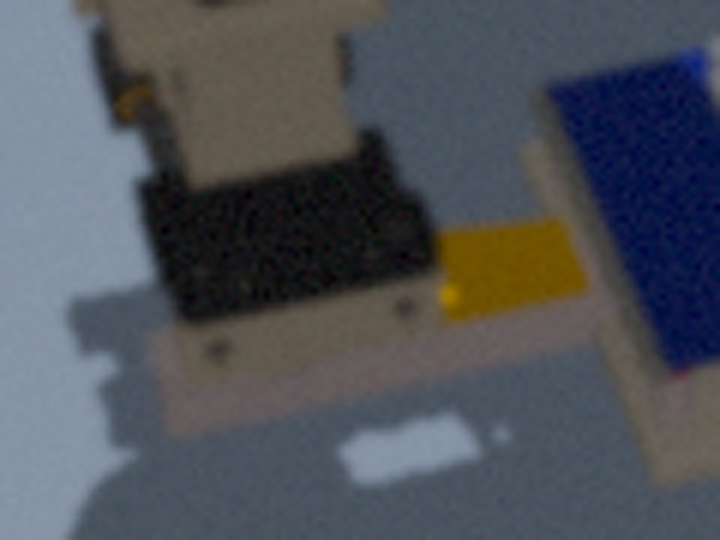

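The wedge sits over the rail, toe edge (313,216)–(318,228) against rail edges at y≈220/228. It is centred to within about 2 mm and just short of the deck. Lowering it gently to contact.

Emit:
send_rows(steps=[{"dp":[0,-1,0.5],"roll":0,"jaw":20},{"dp":[0,-1,1],"roll":0,"jaw":20},{"dp":[0,-1,1.5],"roll":0,"jaw":20},{"dp":[0,-1,1.5],"roll":0,"jaw":20}])

```text
time_s: 6.58
tcp_pos: [0.5459, -0.1081, 0.053]
eef_rot: [180.0, 0.0, -83.3]
contact_force: [-0.0, -0.3, -0.5]
gripper_width: 0.0339
gripper_force: 30.0
```

Emit:
send_rows(steps=[{"dp":[0,0,0.5],"roll":0,"jaw":20},{"dp":[0,0,1],"roll":0,"jaw":20},{"dp":[0,0,1],"roll":0,"jaw":20}])

```text
time_s: 6.95
tcp_pos: [0.546, -0.1081, 0.0526]
eef_rot: [-180.0, -0.0, -83.3]
contact_force: [-1.0, 0.6, 5.3]
gripper_width: 0.0338
gripper_force: 30.0
```

Contact at 5 N at the expected height, z = 52.6 mm, so the wedge is seated. I'll settle it, then push the first 30 mm.

Emit:
send_rows(steps=[{"dp":[0,0,0],"roll":0,"jaw":20},{"dp":[0,0,0],"roll":0,"jaw":20},{"dp":[0,0,0],"roll":0,"jaw":20}])

```text
time_s: 7.32
tcp_pos: [0.5459, -0.1081, 0.0526]
eef_rot: [-180.0, -0.0, -83.3]
contact_force: [-1.6, 1.3, 5.3]
gripper_width: 0.0339
gripper_force: 30.0
```

Emit:
send_rows(steps=[{"dp":[-5,0,0],"roll":0,"jaw":20},{"dp":[-12,0,0],"roll":0,"jaw":20},{"dp":[-20,0,0],"roll":0,"jaw":20},{"dp":[-27,0,0],"roll":0,"jaw":20},{"dp":[-30,0,0],"roll":0,"jaw":20}])

```text
time_s: 7.95
tcp_pos: [0.5429, -0.0778, 0.0525]
eef_rot: [-179.9, -0.0, -83.3]
contact_force: [0.5, -2.9, 6.1]
gripper_width: 0.0336
gripper_force: 30.0
```

Emit:
send_rows(steps=[{"dp":[-3,0,0],"roll":0,"jaw":20},{"dp":[-6,0,0],"roll":0,"jaw":20},{"dp":[-9,0,0],"roll":0,"jaw":20},{"dp":[-12,0,0],"roll":0,"jaw":20},{"dp":[-12,0,0],"roll":0,"jaw":20}])

```text
time_s: 8.57
tcp_pos: [0.5415, -0.0659, 0.0525]
eef_rot: [-179.9, -0.0, -83.3]
contact_force: [-0.4, -1.1, 5.8]
gripper_width: 0.0336
gripper_force: 30.0
```

Emit:
send_rows(steps=[{"dp":[-3,0,0],"roll":0,"jaw":20},{"dp":[-6,0,0],"roll":0,"jaw":20},{"dp":[-9,0,0],"roll":0,"jaw":20},{"dp":[-10,0,0],"roll":0,"jaw":20},{"dp":[-10,0,0],"roll":0,"jaw":20}])

```text
time_s: 9.2
tcp_pos: [0.5402, -0.0565, 0.0525]
eef_rot: [-180.0, -0.0, -83.3]
contact_force: [0.8, -5.4, 5.4]
gripper_width: 0.0337
gripper_force: 30.0
```

```bash
python3 go.py .5377 -.0408 .0526 -83.3; python3 - <<'E'
from h import *
c=cap('scene'); np.savez('scene5.npz',**c)
cv2.imwrite('pics/c6.png',cv2.resize(c['image'][160:270,250:370],None,fx=5,fy=5,interpolation=2))
E
```

```text
t 9.2 pos [ 0.5402 -0.0565  0.0525] rot [-1.7996e+02 -4.0000e-02 -8.3290e+01] q [ 14.7  19.7 -29.2   0.1 -41.2  -8.1] F [ 0.8 -5.4  5.4] w 0.0337314131631931 29.990237653255463
dp [-15.9   0.7  -0.1] roll 0.0002
```

View pics/c6.png

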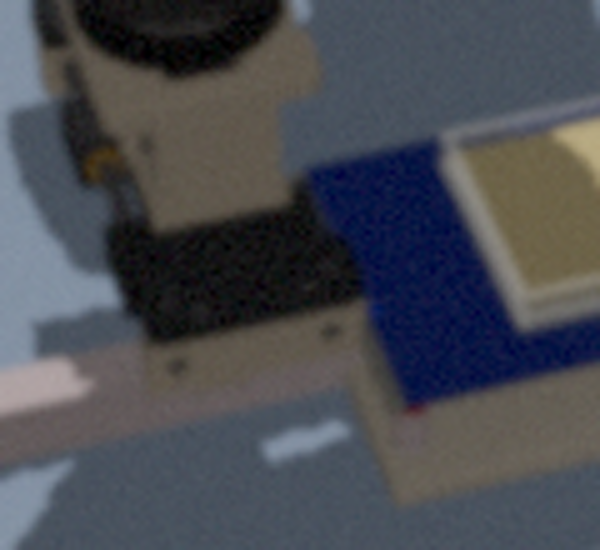

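The view shows the wedge under the lip, the gripper short of the deck, and the red post cap at (332,242). The push force has started to rise as expected, so toe is about 44 mm past the lip. 16 mm more.

Emit:
send_rows(steps=[{"dp":[-2,0,0],"roll":0,"jaw":20},{"dp":[-4,0,0],"roll":0,"jaw":20},{"dp":[-6,0,0],"roll":0,"jaw":20},{"dp":[-8,0,0],"roll":0,"jaw":20},{"dp":[-8,0,0],"roll":0,"jaw":20}])

```text
time_s: 9.88
tcp_pos: [0.5392, -0.0486, 0.0525]
eef_rot: [-180.0, -0.0, -83.3]
contact_force: [0.3, -4.7, 5.9]
gripper_width: 0.0337
gripper_force: 30.0
```

Emit:
send_rows(steps=[{"dp":[-2,0,0],"roll":0,"jaw":20},{"dp":[-4,0,0],"roll":0,"jaw":20},{"dp":[-6,0,0],"roll":0,"jaw":20},{"dp":[-8,0,0],"roll":0,"jaw":20},{"dp":[-8,0,0],"roll":0,"jaw":20}])

```text
time_s: 10.5
tcp_pos: [0.5383, -0.0406, 0.0525]
eef_rot: [-180.0, -0.0, -83.3]
contact_force: [-0.1, -5.4, 5.7]
gripper_width: 0.0337
gripper_force: 30.0
```

Emit:
send_rows(steps=[{"dp":[0,0,0],"roll":0,"jaw":20},{"dp":[0,0,0],"roll":0,"jaw":20},{"dp":[0,0,0],"roll":0,"jaw":20},{"dp":[0,0,0],"roll":0,"jaw":20}])

```text
time_s: 11.0
tcp_pos: [0.5383, -0.0406, 0.0525]
eef_rot: [-180.0, -0.0, -83.3]
contact_force: [0.4, -4.8, 6.1]
gripper_width: 0.0339
gripper_force: 30.0
```

```bash
python3 go.py .5377 -.0408 .0526 -83.3; python3 - <<'E'
from h import *
c=cap('scene'); np.savez('scene6.npz',**c)
a=np.load('scene0.npz')['image'];b=np.load('scene5.npz')['image'];d=c['image']
f=lambda i:cv2.resize(i[185:255,305:350],None,fx=5.5,fy=7,interpolation=2)
cv2.imwrite('pics/c7.png',np.hstack([f(a),f(b),f(d)]))
# lip rise: vertical image shift of deck front region per view
for nm,i in(('s5',b),('s6',d)):
    h=cv2.cvtColor(i,cv2.COLOR_BGR2HSV); m=cv2.inRange(h,(110,150,40),(130,255,255)); col=[np.flatnonzero(m[200:260,x])[-1]+200 for x in(334,338,342,380,420)]; print(nm,col)
L=np.array([.5325,.005]);t=np.deg2rad(96.7);u=np.array([np.cos(t),np.sin(t)]);n=np.array([-u[1],u[0]])
s=c
print(proj(s,[np.r_[L-u*.005-n*.068,z] for z in(.052,.056)]))
E
```

```text
t 11.0 pos [ 0.5383 -0.0406  0.0525] rot [-1.7997e+02 -4.0000e-02 -8.3290e+01] q [ 16.5  19.4 -29.6   0.1 -41.   -9.9] F [ 0.4 -4.8  6.1] w 0.0338520847085967 29.990369975566864
dp [ 0.1  0.6 -0.1] roll 0.0001
s5 [np.int64(239), np.int64(238), np.int64(237), np.int64(228), np.int64(218)]
s6 [np.int64(238), np.int64(237), np.int64(236), np.int64(227), np.int64(218)]
[[328.12051613 239.28701658]
 [328.11482491 237.83473264]]
```

View pics/c7.png

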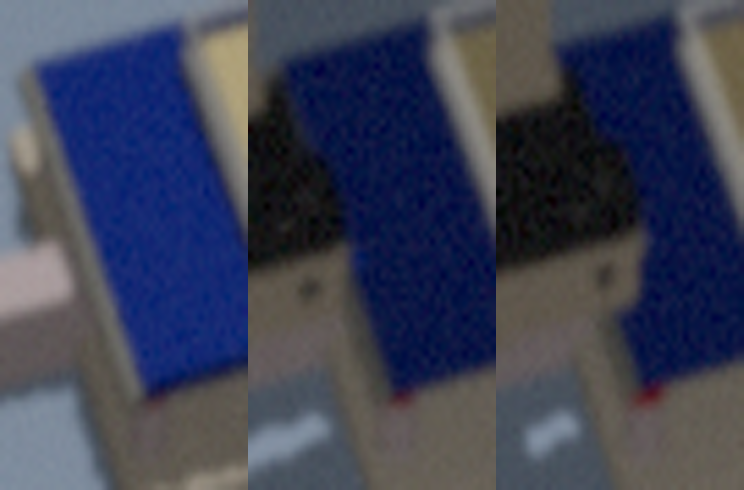

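The red cap is now clearly visible under the lip (about 332,241). The deck edge has moved up a little over 1 px, where 4 mm is 1.45 px. That agrees with the toe being about 60 mm past the lip. The arm is at rest with steady forces, so I'm handing in.

```bash
python3 -c "from plant import r; print(r.close_job())"
```

```text
the job is handed in; nothing more can be done
None
```

I handed the job in at about 11 s of the 42 s allowed, but the judge returned no verdict. The wedge is on the rail under the lip, held with a 30 N grip and at rest. I estimate the lip about 4 mm up, with the toe about 60 mm past it. I saw no contact between the robot and the deck, and the bystanders in view had not moved.

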